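Centre the wobbly seasoning container on its stand

ROBOT

A 6-joint arm with a two-finger parallel gripper is mounted at the origin on the work surface. World frame = base frame: x ahead of the robot, y to its left, z up, the work surface at z = 0. Lengths are in m, angles in rad, forces in N, time in s.
With the tool pointing down it reaches from about 0.35 to 0.975 m from the base axis. Payload 4.9 kg.
Tool frame: the origin (TCP) lies at the very end of the fingers, on their centre line; the grasp point (between the pads) lies 19 mm behind it; z points along the fingers, y is the line along which they close (so a half turn about z gives the same grasp; the last joint's range is limited). The gripper opens to 85 mm and grips with 20 to 120 N. Pads are 22 mm wide; open, the fingers measure 114 mm over their backs; the gripper's body (76 mm by 85 mm) begins 54 mm behind the grasp point. The pads swing forward as they close: fully open they stand 13 mm farther back than shut.
Start: joints at [-1.281, 0.053, 1.613, -0, 1.476, -0.119], TCP at [0.248, -0.573, 0.231] pointing down, gripper open.
Joint ranges: [-3.01, 3.01], [-1.01, 2.22], [0.06, 2.58], [-1.02, 4.17], [0.09, 2.62], [-3.14, 3.14]. Speed limits (rad/s): [2.57, 2.57, 3.14, 3.14, 3.14, 3.14].

INTERFACE

Orientations are given as a unit quaternion [w, x, y, z].
In Python, from plant import manip gives the robot as it stands.
- The arm moves only by the tool play_rows, never from a script. Its argument "series" is a list that holds one entry, the list of rows, each a list of 7 numbers: the shift along the world's x, y, z in m, then the turn, a rotation vector about the world's x, y, z in degrees, then the opening, from 0 (shut) to 1 (fully open). In form: [[[dx, dy, dz, rx, ry, rz, grip], ...]]. A call has 1 to 10 rows; each row shifts and turns the commanded pose from where the row before left it; what a row does not reach is not made up. A row lasts 1/10 s, in which the tool goes at most 50 mm and 8.59 degrees, less where a joint would pass 70% of its speed; a pose out of reach is approached as far as the arm can. A call with a gripper value outside its range is refused whole. The fingers move at their own pace and stop on an object; the grip force is fixed at half the most. Time passes only in rows, so rows that do not move let the fingers close. It gives the time, the measured TCP pose, the force, the opening and the grip force at its end, in the units of the state.
- manip.state(): the state, without advancing time (a new reading comes with each control period).
- manip.grab_frame(name): name is "side" or "top"; returns a dict with "frame" (420x560x3 uint8, blue, green, red), "mtx" (3x3 intrinsics, pixels), "k1" (the pictures are not rectified: a ray, as slopes to the right and down, at radius r is drawn at 1 + k1 r^2 times it, then the intrinsics apply), "R" (3x3) and "t" (3): a world point X has camera coordinates R X + t. Camera axes: x right, y down, z forward; pixel columns grow to the right and rows downward; lengths in m; the calibration is good to about 2 mm. A picture is of the moment at which its call begins. There is no depth.
- manip.job_done(): hands the job in; it is judged then, once.
The state is a dict: "time": time; "joint_pos": joint angles; "joint_vel": joint speeds; "joint_efforts": joint torques, N m; "tool_pos": TCP position; "tool_rot": TCP orientation; "contact_force": force on the tool from outside, world axes, zero at the start; "ft_torque": the same for the moment, N m; "gripper_width": opening from 0.0 (shut) to 1.0 (fully open); "grasp_force": force on a finger pad.
Only numpy, scipy, OpenCV 4.12 (cv2) and the standard library are available. Lean on these libraries where they do the work, as an engineer would, in place of code of your own. Each camera call takes 0.05 s, during which the arm holds its last target. There are 200 camera calls.

TASK

The fridge's humming has walked the white seasoning container towards the edge of its round wooden stand. Gently nudge it with the fingers back to the middle of the stand (centred to within about 7 mm), without pinching it, lifting it, tipping it over or knocking it off, and leave it standing upright there on its own. Leave the bowls, the wooden box and the spoon rest as they are.

Things in the scene. Friction and masses are not known exactly. Their poses are not given: they have to be found in the camera images.
- shaker: White flip-top seasoning container, red band and flap, 60 mm tall, about 110 g, loose, wobbly. Round: foot 24 mm across, flaring to a 46 mm belly 14 to 26 mm above the foot, 36 mm at the top. Origin: centre of the foot's underside, z up. Starts upright, 20 to 32 mm off centre, any direction. Friction about 0.3: pushed at the belly it slides (under 1 N), near the top it tips. Over 8 N is rough.
- stand: Dark round wooden stand, fixed to the shelf on a round cork mat (160 mm across, 3 mm thick). Flat top 104 mm across, 40 mm above the origin and 43 mm above the shelf; origin at the centre of its underside, z up; its yaw means nothing.
- stand_top (a point): Centre of the stand's flat top face, where the middle of the container's foot should be.
- bowls: Stack of three nested steel bowls, loose, 140 mm across, 68 mm tall; origin at the centre of the underside. About 0.21 m from the stand. Must not be disturbed.
- woodbox: Light wooden box with a hinged lid, fixed to the shelf, 100 x 120 mm and about 70 mm tall with its lid, knob on the lid some 35 mm more; origin at the centre of the underside. About 0.21 m from the stand.
- woodlid (a joint): Hinged lid of the wooden box: 0 shut, growing as it opens (rad). Starts shut and must stay shut.
- spoonrest: Blue ceramic spoon rest, loose, a disc 90 mm across with a tongue reaching 75 mm from its centre along its -x, 10 mm high; origin at the centre of the disc's underside. About 0.21 m from the stand. Must not be disturbed.
Mind the look-alikes: they are no part of the job. What is shaped like the shaker but orange or yellow is not meant.

How it is judged:
At the end, for the whole second after the job is handed in: The container stands upright (within 0.08 rad) and at rest on the stand's top, the middle of its foot within 7 mm of the middle of the stand; bowls and spoon rest within 10 mm of where they were, box lid shut (below 0.08 rad) (horizontal distance between shaker and stand_top below 0.007 m and z of shaker in the frame of stand_top between -0.003 and 0.003 m and angle between shaker's own z axis and vertical below 0.08 rad and linear speed of shaker below 0.01 m/s and distance of each of bowls, spoonrest from where it was at the start of the episode below 0.01 m and value of joint woodlid below 0.08 rad); the robot touches nothing.
It fails at once if the container is tipped by more than 0.35 rad (angle between shaker's own z axis and vertical above 0.35 rad).
It fails at once if the container leaves the stand's top downwards (z of shaker in the frame of stand_top below -0.008 m).
It fails at once if the container is lifted by more than 8 mm (z of shaker in the frame of stand_top above 0.008 m).
It fails at once if the container is pinched or struck: the robot's force on it exceeds 8 N (contact force between any of the arm, the fingers and shaker above 8 N).
It fails at once if a bystander is disturbed: bowls or spoon rest shifted by more than 10 mm, or the box lid opened (distance of any of bowls, spoonrest from where it was at the start of the episode above 0.01 m or value of joint woodlid above 0.08 rad).
It also fails if it takes over 40 s, if anything falls off the work surface, if the arm or the gripper's body presses on something with over 40 N, if the wrist force passes 120 N, or if a joint passes its speed limit or range.

## Working session

There is one attempt and no reset: what is moved stays moved. The work goes in short steps, Python scripts to look and compute and a tool call to move; the robot and the scene stay as the last step left them, time stands still between calls to the robot, and variables do not carry over. Pictures are saved under pics/ and viewed, at most 10 in all, crops included, and the job is handed in when it is done.

Besides the shell and the picture viewer there is one more tool, called after "Emit:" by a JSON object that holds its "fn" and its "kwargs", one argument or row to a line. play_rows: Moves the arm, as the interface text tells. Its arguments: {"type":"object","properties":{"series":{"type":"array"}},"required":["series"]}

```bash
mkdir -p pics
cat > h.py <<'E'
import numpy as np, cv2, pickle
from plant import manip
def grab(n,tag):
    f=manip.grab_frame(n); pickle.dump(f,open(f'pics/{n}_{tag}.pkl','wb')); cv2.imwrite(f'pics/{n}_{tag}.png',f['frame']); return f
def load(n,tag): return pickle.load(open(f'pics/{n}_{tag}.pkl','rb'))
def ray(f,u,v):
    K=np.array(f['mtx']); d=np.array([(u-K[0,2])/K[0,0],(v-K[1,2])/K[1,1]]); s=d.copy()
    for _ in range(30): s=d/(1+f['k1']*(s@s))
    R=np.array(f['R']); t=np.array(f['t']); return -R.T@t, R.T@np.array([s[0],s[1],1])
def onz(f,u,v,z):
    c,d=ray(f,u,v); return c+d*(z-c[2])/d[2]
def proj(f,X):
    p=np.array(f['R'])@np.array(X)+np.array(f['t']); s=p[:2]/p[2]; s=s*(1+f['k1']*(s@s)); K=np.array(f['mtx']); return K[0,0]*s[0]+K[0,2],K[1,1]*s[1]+K[1,2]
E
python3 - <<'E'
from h import *
a=grab('top','0');b=grab('side','0')
for f in (a,b): print(ray(f,280,210),f['k1'],f['mtx'][0])
cv2.imwrite('pics/both.png',np.hstack([cv2.resize(a['frame'],(400,300)),cv2.resize(b['frame'],(400,300))]))
print(manip.state())
E
```

```text
(array([0.50473537, 0.05375607, 1.10081555]), array([ 0.10174366, -0.00881074, -0.99485835])) -0.034711799856412553 [472.80840235   0.         283.02273873]
(array([0.10354857, 0.71578011, 0.55103354]), array([ 0.48624281, -0.71099363, -0.50932838])) -0.02532525654678265 [452.71108462   0.         268.80297645]
{'time': 0.1, 'joint_pos': array([-1.28099061e+00,  5.33130097e-02,  1.61416218e+00,  5.11331057e-06,
        1.47599678e+00, -1.19001076e-01]), 'joint_vel': array([ 0.00025336, -0.00102605, -0.00347795,  0.00057428,  0.00016601,
        0.00209777]), 'joint_efforts': array([-1.49469893e-04, -3.94907427e+01, -3.71363068e+01, -6.88637465e-05,
        3.99524331e-03, -1.78051886e-05]), 'tool_pos': array([ 0.24828521, -0.57295172,  0.23016893]), 'tool_rot': array([-9.36453332e-04,  9.79181877e-01,  2.02982682e-01, -7.76160331e-05]), 'contact_force': array([-0.54566552,  0.16882519,  0.37199817]), 'ft_torque': array([ 0.02287181, -0.01615302, -0.04239944]), 'grasp_force': 0.0, 'gripper_width': 1.0025581663160434}
```

View pics/top_0.png

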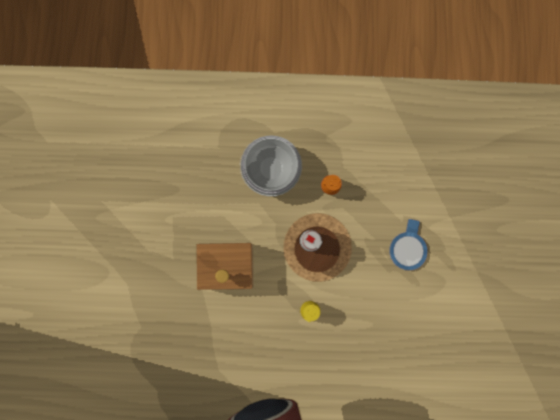

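View pics/side_0.png

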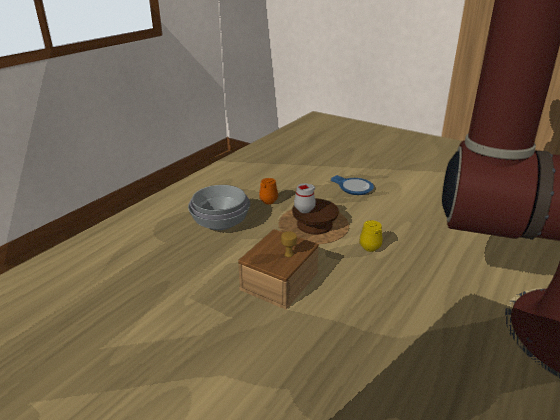

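The top view shows three look-alikes: a white one with a red flap on the stand at (311,240), an orange one at (331,184) and a yellow one at (311,312). The white one on the stand fits the description. In the side view it is at (305,200). I'll enlarge both views to confirm and measure.

Run:
```python
from h import *
a=load('top','0')['frame'];b=load('side','0')['frame']
A=cv2.resize(a[205:290,275:360],(595,595),interpolation=cv2.INTER_CUBIC)[:, :400+0]
A=cv2.resize(a[208:288,280:354],None,fx=5.4,fy=5.4,interpolation=cv2.INTER_CUBIC)
B=cv2.resize(b[170:250,273:347],None,fx=5.4,fy=5.4,interpolation=cv2.INTER_CUBIC)
cv2.imwrite('pics/crop0.png',np.hstack([A,B])); print(A.shape)
```

```text
(432, 400, 3)
```

View pics/crop0.png

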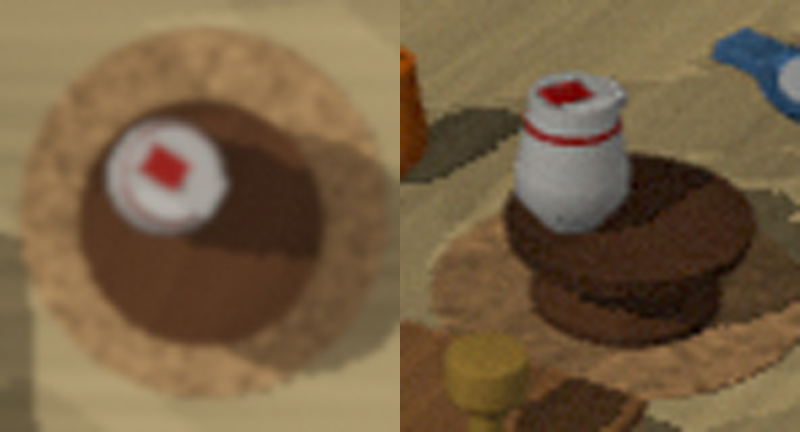

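The crop confirms the target: a white body with red band and flap, standing on the dark stand. Its belly spans x 105–229 and y 118–236 in the top crop. In the side crop it spans x 514–632, with the foot at about y 232. The stand disc spans x 79–323 and y 100–345 in the top crop.

```bash
cat >> h.py <<'E'
from scipy.optimize import least_squares
an=np.linspace(0,2*np.pi,180)
def ext(f,x,y,prof):
    P=np.array([proj(f,(x+r*np.cos(a),y+r*np.sin(a),z)) for r,z in prof for a in an])
    return dict(l=P[:,0].min(),r=P[:,0].max(),t=P[:,1].min(),b=P[:,1].max())
SH=[(.012,.043),(.023,.057),(.023,.069),(.018,.103)]
def fit(obs,prof,x0=(.57,.04)):  # obs: list (frame, {key:pix})
    g=lambda p: np.concatenate([[ext(f,*p,prof)[k]-v for k,v in o.items()] for f,o in obs])
    s=least_squares(g,x0); return s.x,s.fun
def cr(o,x0,y0,s=5.4):
    return {k:((v+.5)/s-.5+(x0 if k in 'lr' else y0)) for k,v in o.items()}
E
python3 - <<'E'
from h import *
np.set_printoptions(precision=4,suppress=True)
a=load('top','0');b=load('side','0')
sh=[(a,cr(dict(l=105,t=118,b=236),280,208)),(b,cr(dict(l=514-400,r=632-400,b=232),273,170))]
st=[(a,cr(dict(l=79,r=323,t=100,b=345),280,208)),(b,cr(dict(l=505-400,r=755-400,t=153),273,170))]
for o,p in ((sh,SH),(st,[(.052,.043)])):
    print('both',*fit(o,p)); print('top',*fit(o[:1],p)); print('side',*fit(o[1:],p))
for n,u,v in (('orange',331,184),('yellow',311,312)): print(n,onz(a,u,v,.05))
print('bowls',onz(a,270,165,.068),'box',onz(a,224,266,.07),'spoon',onz(a,408,250,.01), 'right',onz(a,317,100,0)-onz(a,217,100,0))
E
```

```text
both [ 0.5451 -0.0235] [ 0.4205  0.6661 -0.0317 -0.0921 -0.6605  0.1097]
top [ 0.5458 -0.0225] [-0.0003  0.3474 -0.3487]
side [ 0.5446 -0.0242] [ 0.2872 -0.2844  0.0228]
both [ 0.5278 -0.0407] [-0.5533  0.6783 -0.2958  0.9295 -0.8134  0.2029 -0.5425]
top [ 0.5286 -0.0406] [-0.6123  0.6168 -0.6176  0.6026]
side [ 0.5262 -0.0393] [-0.5558  0.5494 -0.1087]
orange [ 0.6746 -0.0685  0.05  ]
yellow [ 0.3892 -0.0304  0.05  ]
bowls [0.7098 0.0697 0.068 ] box [0.4845 0.1622 0.07  ] spoon [ 0.5324 -0.2554  0.01  ] right [ 0.0084 -0.2393  0.    ]
```

The shaker is about 24 mm off centre, towards (+x,+y): shaker at (0.545,-0.0235), stand at (0.528,-0.041). I'll partly open the fingers as a two-point fork across the push line, come down on the (+x,+y) side, and push along (-1,-1).

Emit:
{"fn": "play_rows", "kwargs": {
  "series": [
    [[0.017, 0.0295, 0, 0, 0, 2.16, 0.3], [0.017, 0.0295, 0, 0, 0, 2.16, 0.3], [0.017, 0.0295, 0, 0, 0, 2.16, 0.3], [0.017, 0.0295, 0, 0, 0, 2.16, 0.3], [0.017, 0.0295, 0, 0, 0, 2.16, 0.3], [0.017, 0.0295, 0, 0, 0, 2.16, 0.3], [0.017, 0.0295, 0, 0, 0, 2.16, 0.3], [0.017, 0.0295, 0, 0, 0, 2.16, 0.3], [0.017, 0.0295, 0, 0, 0, 2.16, 0.3], [0.017, 0.0295, 0, 0, 0, 2.16, 0.3]]
  ]
}}

```text
time: 1.1
tool_pos: [0.4187, -0.277, 0.2308]
tool_rot: [-0.0, 0.924, 0.384, -0.0]
contact_force: [1.1, -0.1, -0.8]
gripper_width: 0.298
grasp_force: 0.0
```

Emit:
{"fn": "play_rows", "kwargs": {
  "series": [
    [[0.017, 0.0295, 0, 0, 0, 0, 0.3], [0.017, 0.0295, 0, 0, 0, 0, 0.3], [0.017, 0.0295, 0, 0, 0, 0, 0.3], [0.017, 0.0295, 0, 0, 0, 0, 0.3], [0.017, 0.0295, 0, 0, 0, 0, 0.3], [0.017, 0.0295, 0, 0, 0, 0, 0.3], [0.017, 0.0295, 0, 0, 0, 0, 0.3], [0.017, 0.0295, 0, 0, 0, 0, 0.3], [0.017, 0.0295, 0, 0, 0, 0, 0.3], [0.017, 0.0295, 0, 0, 0, 0, 0.3]]
  ]
}}

```text
time: 2.1
tool_pos: [0.5887, 0.0179, 0.2307]
tool_rot: [-0.0, 0.924, 0.383, -0.0]
contact_force: [-0.1, -0.2, 0.9]
gripper_width: 0.3
grasp_force: 0.0
```

Emit:
{"fn": "play_rows", "kwargs": {
  "series": [
    [[0, 0, -0.01, 0, 0, 0, 0.3], [0, 0, -0.02, 0, 0, 0, 0.3], [0, 0, -0.02, 0, 0, 0, 0.3], [0, 0, -0.02, 0, 0, 0, 0.3], [0, 0, -0.02, 0, 0, 0, 0.3], [0, 0, -0.01, 0, 0, 0, 0.3], [0, 0, 0, 0, 0, 0, 0.3], [0, 0, 0, 0, 0, 0, 0.3]]
  ]
}}

```text
time: 2.9
tool_pos: [0.5885, 0.0162, 0.1317]
tool_rot: [0.0, 0.924, 0.383, 0.0]
contact_force: [0.1, -0.7, -0.0]
gripper_width: 0.306
grasp_force: 0.0
```

Emit:
{"fn": "play_rows", "kwargs": {
  "series": [
    [[-0.002, 0.002, -0.015, 0, 0, 0, 0.3], [0, 0, -0.015, 0, 0, 0, 0.3], [0, 0, -0.015, 0, 0, 0, 0.3], [0, 0, -0.015, 0, 0, 0, 0.3], [0, 0, -0.015, 0, 0, 0, 0.3], [0, 0, -0.006, 0, 0, 0, 0.3], [0, 0, 0, 0, 0, 0, 0.3], [0, 0, 0, 0, 0, 0, 0.3]]
  ]
}}

```text
time: 3.7
tool_pos: [0.5868, 0.0185, 0.0506]
tool_rot: [0.0, 0.924, 0.383, 0.0]
contact_force: [-0.2, 0.1, 0.5]
gripper_width: 0.299
grasp_force: 0.0
```

Run:
```python
from h import *
a=grab('top','1')['frame'];b=grab('side','1')['frame']
A=cv2.resize(a[208:288,280:354],None,fx=5.4,fy=5.4,interpolation=cv2.INTER_CUBIC)
B=cv2.resize(b[170:250,273:347],None,fx=5.4,fy=5.4,interpolation=cv2.INTER_CUBIC)
cv2.imwrite('pics/crop1.png',np.hstack([A,B])); s=manip.state();print(s['tool_pos'],s['contact_force'])
```

```text
[0.5872588  0.01845236 0.05129949] [ 0.18308547  0.70977562 -0.50321768]
```

View pics/crop1.png

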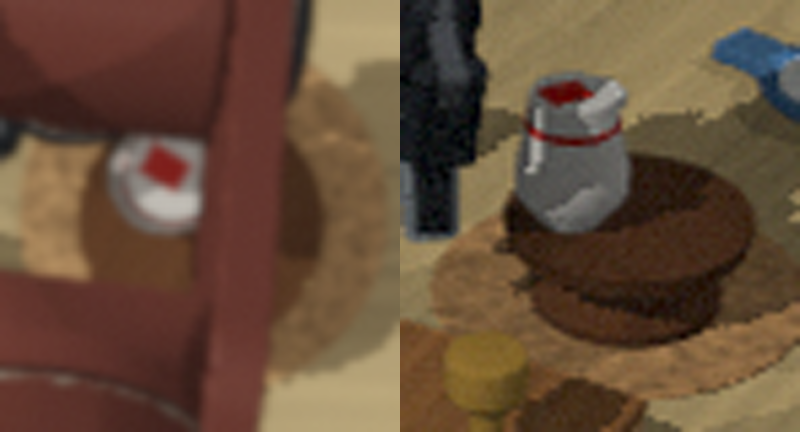

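The shaker hasn't moved. The nearer finger's edge is at x≈458 in the side crop, and the belly's left edge is at x≈514. Next I'll approach and push slowly, stopping short of the goal.

Emit:
{"fn": "play_rows", "kwargs": {
  "series": [
    [[-0.003, -0.003, 0, 0, 0, 0, 0.3], [-0.003, -0.003, 0, 0, 0, 0, 0.3], [-0.003, -0.003, 0, 0, 0, 0, 0.3], [-0.003, -0.003, 0, 0, 0, 0, 0.3], [-0.002, -0.002, 0, 0, 0, 0, 0.3], [-0.001, -0.001, 0, 0, 0, 0, 0.3], [-0.001, -0.001, 0, 0, 0, 0, 0.3], [-0.001, -0.001, 0, 0, 0, 0, 0.3], [-0.001, -0.001, 0, 0, 0, 0, 0.3], [-0.001, -0.001, 0, 0, 0, 0, 0.3]]
  ]
}}

```text
time: 4.8
tool_pos: [0.5674, -0.0005, 0.0503]
tool_rot: [-0.0, 0.924, 0.383, -0.0]
contact_force: [-0.3, 0.1, -0.8]
gripper_width: 0.301
grasp_force: 0.0
```

Emit:
{"fn": "play_rows", "kwargs": {
  "series": [
    [[-0.001, -0.001, 0, 0, 0, 0, 0.3], [-0.001, -0.001, 0, 0, 0, 0, 0.3], [-0.001, -0.001, 0, 0, 0, 0, 0.3], [-0.001, -0.001, 0, 0, 0, 0, 0.3], [-0.001, -0.001, 0, 0, 0, 0, 0.3], [-0.001, -0.001, 0, 0, 0, 0, 0.3], [-0.001, -0.001, 0, 0, 0, 0, 0.3], [-0.001, -0.001, 0, 0, 0, 0, 0.3], [0, 0, 0, 0, 0, 0, 0.3]]
  ]
}}

```text
time: 5.7
tool_pos: [0.5593, -0.0086, 0.0503]
tool_rot: [0.0, 0.924, 0.383, -0.0]
contact_force: [1.0, -0.0, -0.7]
gripper_width: 0.3
grasp_force: 0.1
```

Run:
```python
from h import *
a=grab('top','2')['frame'];b=grab('side','2')['frame']
A=cv2.resize(a[208:288,280:354],None,fx=5.4,fy=5.4,interpolation=cv2.INTER_CUBIC)
B=cv2.resize(b[170:250,273:347],None,fx=5.4,fy=5.4,interpolation=cv2.INTER_CUBIC)
cv2.imwrite('pics/crop2.png',np.hstack([A,B])); s=manip.state();print(s['tool_pos'],s['contact_force'])
```

```text
[ 0.5593091  -0.0085666   0.05024769] [ 0.19102868  0.03823561 -0.94232765]
```

View pics/crop2.png

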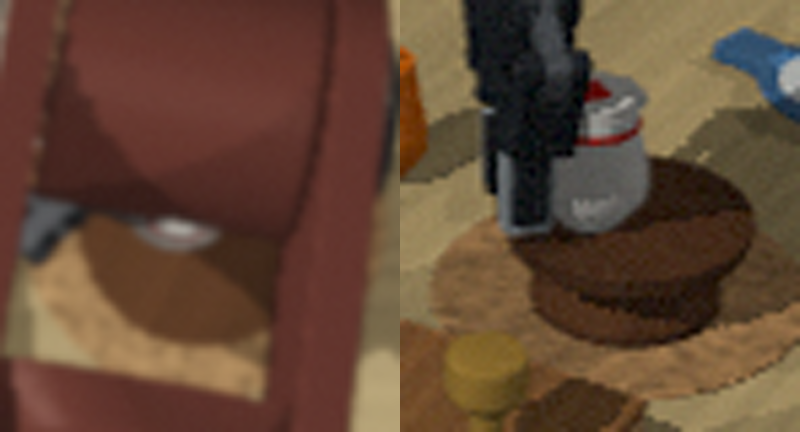

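The container is upright and moving. In the side crop its right edge went from x 632 to 652, with the foot at y≈235. In the top crop its lower edge is at y≈249.

Run:
```python
from h import *
np.set_printoptions(precision=4,suppress=True)
a=load('top','0');b=load('side','0')
for o in ([(b,cr(dict(r=232,b=232),273,170))],[(b,cr(dict(r=252,b=235),273,170))],[(a,cr(dict(b=236),280,208)),(b,cr(dict(r=232),273,170))],[(a,cr(dict(b=249),280,208)),(b,cr(dict(r=252),273,170))]): print(*fit(o,SH))
```

```text
[ 0.5442 -0.0247] [0. 0.]
[ 0.5364 -0.0271] [ 0. -0.]
[ 0.5451 -0.0263] [-0.  0.]
[ 0.5401 -0.0335] [-0.  0.]
```

Emit:
{"fn": "play_rows", "kwargs": {
  "series": [
    [[-0.001, -0.001, 0, 0, 0, 0, 0.3], [-0.001, -0.001, 0, 0, 0, 0, 0.3], [-0.001, -0.001, 0, 0, 0, 0, 0.3], [-0.001, -0.001, 0, 0, 0, 0, 0.3], [-0.001, -0.001, 0, 0, 0, 0, 0.3], [-0.001, -0.001, 0, 0, 0, 0, 0.3], [-0.001, -0.001, 0, 0, 0, 0, 0.3], [-0.001, -0.001, 0, 0, 0, 0, 0.3], [-0.001, -0.001, 0, 0, 0, 0, 0.3], [0, 0, 0, 0, 0, 0, 0.3]]
  ]
}}

```text
time: 6.8
tool_pos: [0.5503, -0.0176, 0.0503]
tool_rot: [-0.0, 0.924, 0.383, -0.0]
contact_force: [-0.2, -0.2, -0.1]
gripper_width: 0.3
grasp_force: 0.0
```

Emit:
{"fn": "play_rows", "kwargs": {
  "series": [
    [[0.001, 0.001, 0, 0, 0, 0, 0.3], [0.003, 0.003, 0, 0, 0, 0, 0.3], [0.006, 0.006, 0, 0, 0, 0, 0.3], [0.01, 0.01, 0, 0, 0, 0, 0.3], [0.01, 0.01, 0, 0, 0, 0, 0.3], [0.01, 0.01, 0, 0, 0, 0, 0.3], [0, 0, 0.03, 0, 0, 0, 0.3], [0, 0, 0.04, 0, 0, 0, 0.3], [0, 0, 0.04, 0, 0, 0, 0.3], [0, 0, 0.03, 0, 0, 0, 0.3]]
  ]
}}

```text
time: 7.8
tool_pos: [0.5919, 0.0234, 0.1934]
tool_rot: [0.001, 0.924, 0.383, 0.001]
contact_force: [0.3, 0.0, -0.2]
gripper_width: 0.302
grasp_force: 0.0
```

Emit:
{"fn": "play_rows", "kwargs": {
  "series": [
    [[0, -0.03, 0, 0, 0, 0, 0.3], [0, -0.04, 0, 0, 0, 0, 0.3], [0, -0.04, 0, 0, 0, 0, 0.3], [0, -0.04, 0, 0, 0, 0, 0.3], [0, -0.04, 0, 0, 0, 0, 0.3], [0, -0.04, 0, 0, 0, 0, 0.3], [0, -0.04, 0, 0, 0, 0, 0.3], [0, -0.02, 0, 0, 0, 0, 0.3], [0, 0, 0, 0, 0, 0, 0.3]]
  ]
}}

```text
time: 8.7
tool_pos: [0.5908, -0.2693, 0.1901]
tool_rot: [-0.0, 0.924, 0.382, -0.0]
contact_force: [0.2, -0.1, 0.6]
gripper_width: 0.3
grasp_force: 0.0
```

Run:
```python
from h import *
a=grab('top','3')['frame'];b=grab('side','3')['frame']
A=cv2.resize(a[208:288,280:354],None,fx=5.4,fy=5.4,interpolation=cv2.INTER_CUBIC)
B=cv2.resize(b[170:250,273:347],None,fx=5.4,fy=5.4,interpolation=cv2.INTER_CUBIC)
cv2.imwrite('pics/crop3.png',np.hstack([A,B])); s=manip.state();print(s['tool_pos'],s['contact_force'])
```

```text
[ 0.59086148 -0.2665956   0.19000471] [1.33290277 0.46501385 0.36694883]
```

View pics/crop3.png

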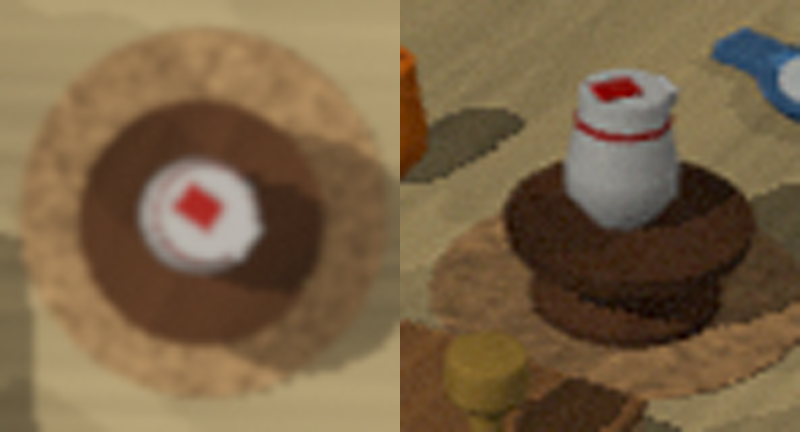

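The view is clear and the container is upright. The top crop shows its left edge at x 138, top at y 157 and bottom at y 272. The side crop shows left x 564, right x 680 and foot at y 229.

Run:
```python
from h import *
np.set_printoptions(precision=4,suppress=True)
a=load('top','0');b=load('side','0')
sh=[(a,cr(dict(l=138,t=157,b=272),280,208)),(b,cr(dict(l=164,r=280,b=229),273,170))]
S=dict(both=(.5278,-.0407),top=(.5286,-.0406),side=(.5262,-.0393))
for n,o in (('both',sh),('top',sh[:1]),('side',sh[1:])):
    x,r=fit(o,SH); print(n,x,x-S[n],r)
```

```text
both [ 0.5303 -0.0371] [0.0025 0.0036] [ 0.3274  0.4092  0.2331 -0.2768 -0.4387 -0.0483]
top [ 0.531  -0.0364] [0.0024 0.0042] [-0.0001  0.0873 -0.0876]
side [ 0.5295 -0.0374] [0.0033 0.0019] [ 0.0773 -0.0765  0.0062]
```

The offset is now about (2.5, 3.6) mm, or 4.4 mm in total, which is inside tolerance. I'd like more margin, so I'll retrace the path and push about 4 mm further.

Emit:
{"fn": "play_rows", "kwargs": {
  "series": [
    [[0, 0.03, 0, 0, 0, 0, 0.3], [0, 0.04, 0, 0, 0, 0, 0.3], [0, 0.04, 0, 0, 0, 0, 0.3], [0, 0.04, 0, 0, 0, 0, 0.3], [0, 0.04, 0, 0, 0, 0, 0.3], [0, 0.04, 0, 0, 0, 0, 0.3], [0, 0.04, 0, 0, 0, 0, 0.3], [0, 0.02, 0, 0, 0, 0, 0.3], [0, 0, 0, 0, 0, 0, 0.3]]
  ]
}}

```text
time: 9.7
tool_pos: [0.5897, 0.027, 0.1904]
tool_rot: [-0.001, 0.923, 0.386, 0.0]
contact_force: [-0.8, -1.1, -0.4]
gripper_width: 0.302
grasp_force: 0.0
```

Emit:
{"fn": "play_rows", "kwargs": {
  "series": [
    [[0, 0, -0.03, 0, 0, 0, 0.3], [0, 0, -0.04, 0, 0, 0, 0.3], [0, 0, -0.04, 0, 0, 0, 0.3], [0, 0, -0.03, 0, 0, 0, 0.3], [0, 0, 0, 0, 0, 0, 0.3], [-0.01, -0.01, 0, 0, 0, 0, 0.3], [-0.01, -0.01, 0, 0, 0, 0, 0.3], [-0.01, -0.01, 0, 0, 0, 0, 0.3], [-0.003, -0.003, 0, 0, 0, 0, 0.3], [0, 0, 0, 0, 0, 0, 0.3]]
  ]
}}

```text
time: 10.7
tool_pos: [0.5574, -0.0114, 0.0514]
tool_rot: [0.0, 0.924, 0.382, 0.001]
contact_force: [0.7, 0.7, 0.1]
gripper_width: 0.298
grasp_force: 0.0
```

Emit:
{"fn": "play_rows", "kwargs": {
  "series": [
    [[-0.002, -0.002, 0, 0, 0, 0, 0.3], [-0.002, -0.002, 0, 0, 0, 0, 0.3], [-0.001, -0.001, 0, 0, 0, 0, 0.3], [-0.001, -0.001, 0, 0, 0, 0, 0.3], [-0.001, -0.001, 0, 0, 0, 0, 0.3], [-0.001, -0.001, 0, 0, 0, 0, 0.3], [-0.001, -0.001, 0, 0, 0, 0, 0.3], [-0.001, -0.001, 0, 0, 0, 0, 0.3], [0, 0, 0, 0, 0, 0, 0.3]]
  ]
}}

```text
time: 11.6
tool_pos: [0.5473, -0.0206, 0.0503]
tool_rot: [0.0, 0.924, 0.383, -0.0]
contact_force: [0.6, 0.7, 0.5]
gripper_width: 0.299
grasp_force: 0.1
```

Emit:
{"fn": "play_rows", "kwargs": {
  "series": [
    [[0.001, 0.001, 0, 0, 0, 0, 0.3], [0.003, 0.003, 0, 0, 0, 0, 0.3], [0.006, 0.006, 0, 0, 0, 0, 0.3], [0.01, 0.01, 0, 0, 0, 0, 0.3], [0.01, 0.01, 0, 0, 0, 0, 0.3], [0.01, 0.01, 0, 0, 0, 0, 0.3], [0, 0, 0.03, 0, 0, 0, 0.3], [0, 0, 0.04, 0, 0, 0, 0.3], [0, 0, 0.04, 0, 0, 0, 0.3], [0, 0, 0.03, 0, 0, 0, 0.3]]
  ]
}}

```text
time: 12.6
tool_pos: [0.5889, 0.0204, 0.1934]
tool_rot: [0.001, 0.924, 0.383, 0.001]
contact_force: [-0.2, 0.1, -0.2]
gripper_width: 0.302
grasp_force: 0.0
```

Emit:
{"fn": "play_rows", "kwargs": {
  "series": [
    [[0, -0.03, 0, 0, 0, 0, 0.3], [0, -0.04, 0, 0, 0, 0, 0.3], [0, -0.04, 0, 0, 0, 0, 0.3], [0, -0.04, 0, 0, 0, 0, 0.3], [0, -0.04, 0, 0, 0, 0, 0.3], [0, -0.04, 0, 0, 0, 0, 0.3], [0, -0.04, 0, 0, 0, 0, 0.3], [0, -0.02, 0, 0, 0, 0, 0.3], [0, 0, 0, 0, 0, 0, 0.3]]
  ]
}}

```text
time: 13.5
tool_pos: [0.5878, -0.2723, 0.1901]
tool_rot: [-0.0, 0.924, 0.382, -0.0]
contact_force: [0.2, 0.9, -0.0]
gripper_width: 0.295
grasp_force: 0.0
```

Run:
```python
from h import *
a=grab('top','4')['frame'];b=grab('side','4')['frame']
A=cv2.resize(a[208:288,280:354],None,fx=5.4,fy=5.4,interpolation=cv2.INTER_CUBIC)
B=cv2.resize(b[170:250,273:347],None,fx=5.4,fy=5.4,interpolation=cv2.INTER_CUBIC)
cv2.imwrite('pics/crop4.png',np.hstack([A,B])); s=manip.state();print(s['tool_pos'],s['contact_force'])
```

```text
[ 0.58784197 -0.2695853   0.18998697] [-0.1709633   0.69944413  0.2755811 ]
```

View pics/crop4.png

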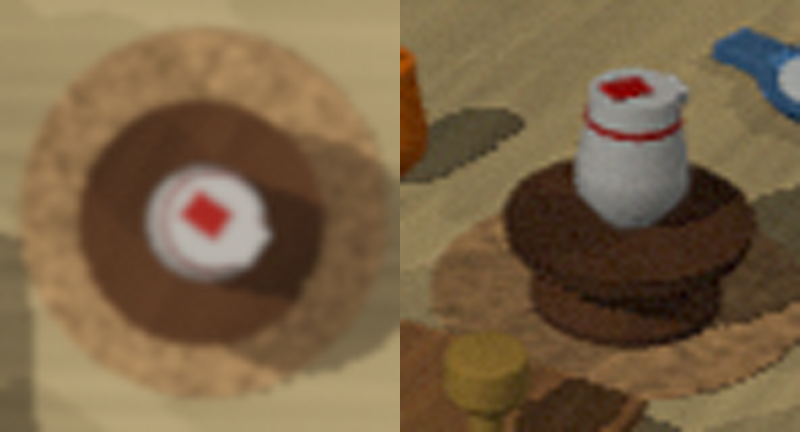

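The container stands upright near the middle of the stand. Its edges shifted another 7–10 crop pixels (top crop x from 145, y 164–281; side crop x 574–690), about 4 mm, so the remaining offset is roughly 1 mm. The arm is clear of everything, so I'll hand in.

Run:
```python
from h import *
a=load('top','0');b=load('side','0')
x,r=fit([(a,cr(dict(l=145,t=164,b=281),280,208)),(b,cr(dict(l=174,r=290,b=227),273,170))],SH); d=x-np.array((.5278,-.0407)); print(d)
if np.hypot(*d)<.004: print(manip.job_done())
```

```text
[-0.00052194  0.00053772]
the job is handed in; nothing more can be done
None
```

The job is handed in: the white container stands upright about 1 mm from the middle of the stand by camera measurement, and the arm is clear and went nowhere near the bowls, box or spoon rest; the hand-in returned no verdict.

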